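# Stand up the fallen signal tower and hold a test probe on its roof contact

## Robot

A 6-joint arm with a two-finger parallel gripper is mounted at the origin on the work surface. World frame = base frame: x ahead of the robot, y to its left, z up, the work surface at z = 0. Lengths are in m, angles in degrees, forces in N, time in s.
With the tool pointing down it reaches from about 0.35 to 0.725 m from the base axis. Payload 4.3 kg.
Tool frame: the origin (TCP) lies midway between the tips of the shut fingers; the grasp point (between the pads) lies 19 mm behind it; z points along the fingers, y is the line along which they close (so a half turn about z gives the same grasp; the last joint's range is limited). The gripper opens to 85 mm and grips with 20 to 120 N. Pads are 22 mm wide; open, the fingers measure 114 mm over their backs; the gripper's body (76 mm by 85 mm) begins 54 mm behind the grasp point. The pads swing forward as they close: fully open they stand 13 mm farther back than shut.
Start: joints at [70.113, 21.618, 4.641, 73.018, 0, 83.68], TCP at [0.135, 0.559, 0.231] pointing down, gripper open.
Joint ranges: [-156.06, 156.06], [-48.1, 94.91], [-58.44, 69.94], [-101.28, 121.22], [-78.64, 73.56], [-180, 180]. Speed limits (degrees/s): [147.25, 147.25, 180, 180, 180, 180].

## Interface

Orientations are given as [roll, pitch, yaw] about the fixed x, y, z axes, in that order (R = Rz(yaw) Ry(pitch) Rx(roll)).
In Python, from bench import r, fingers, kinematics, observe, vision, workorder gives the robot as it stands. The module is installed in compiled form; this text tells all that it offers. Calls block until the motion is done:
- r.move_ptp(position, orientation): joint-space move of the TCP to a pose.
- r.move_l(position, speed=0.15, attitude=None): straight line of the TCP; attitude=None keeps the orientation; speed is the mean speed in m/s.
- r.goto_joints(angles): joint-space move.
- fingers.open_gripper() and fingers.close_gripper(effort=None): open the fingers fully, or close them until they stop; effort is the grip in N (None keeps the last).
- r.hold(seconds).
- kinematics.ik(position, orientation): joint angles nearest the present ones, or None.
- observe(): the state.
- vision.grab_frame(name): name is "scene" or "top" or "wrist"; returns a dict with "img" (384x512x3 uint8, red, green, blue), "camera_matrix" (3x3 intrinsics, pixels), "k1" (the pictures are not rectified: a ray, as slopes to the right and down, at radius r is drawn at 1 + k1 r^2 times it, then the intrinsics apply), "R" (3x3) and "t" (3): a world point X has camera coordinates R X + t. Camera axes: x right, y down, z forward; pixel columns grow to the right and rows downward; lengths in m; the calibration is good to about 2 mm. A picture is of the moment at which its call begins. There is no depth.
A pose or a line that the arm cannot do raises r.Unreachable and nothing moves.
- workorder.close_job(): hands the job in; it is judged then, once.
The state is a dict: "t": time; "qpos": joint angles; "qd": joint speeds; "effort": joint torques, N m; "tool_pos": TCP position; "tool_rot": TCP orientation; "force": force on the tool from outside, world axes, zero at the start; "moment": the same for the moment, N m; "opening": opening from 0.0 (shut) to 1.0 (fully open); "grasp_force": force on a finger pad.
Only numpy, scipy, OpenCV 4.12 (cv2) and the standard library are available. Lean on these libraries where they do the work, as an engineer would, in place of code of your own. Each camera call takes 0.05 s, during which the arm holds its last target. There are 200 camera calls.

## Task

The model railway's signal tower has toppled: stand it upright in the middle of the brass square of its supply plate, without dropping it, and let go of it. Then take the yellow spring-tipped test probe out of its stand and, holding it upright (point down), press its tip gently on the middle of the round brass contact on the tower's roof, so that the spring tip is pushed in about half of its travel. Finish while still holding it there, with the tower standing in place and the coach, station and paint jar left alone.

Things in the scene. Friction and masses are not known exactly. Their poses are not given: they have to be found in the camera images.
- tower: Loose model signal tower, square block 46 x 46 x 110 mm, 0.12 to 0.25 kg: cream walls, green windows, black foot band, red roof band; raised brass disc (26 mm wide, 3 mm high) on the flat roof. Origin: centre of its foot; z runs from foot to roof, x, y square to its sides. Starts lying on a side face on the table (origin 23 mm up), roof pointing away from the robot, within 0.5 rad of +x.
- roof_contact (a point): Centre of the top of the brass roof contact of the tower, on the tower's axis 113 mm from its foot. Axes as the tower's.
- supply_centre (a point): Centre of the top face of the supply plate: a fixed flat grey plate 110 x 110 x 6 mm on the table with a brass square 80 x 80 mm flush in its middle. The point lies 6 mm above the table; z up, x and y along the plate's sides.
- stand: Fixed probe stand on a black foot 90 x 60 mm (x -30 to +60 mm). Its blue block, 50 x 50 mm and 66 mm along its axis, leans 0.436 rad (25 deg) to the stand's -x; a 15 mm round hole runs along its axis from the middle of its upper face, the mouth 2 mm to +x of the origin and 78 mm above the table. Origin: on the table; x, y along its foot, z up.
- probe: Loose test probe, 0.09 kg: yellow square handle 22 x 22 x 80 mm with red end, steel barrel 12 mm thick, 45 mm long, copper spring tip 6 mm thick, 17 mm out. Origin: centre of the handle's lower end; z from tip to handle (handle z 0 to 80 mm, free tip -62 mm), x, y square to its sides. Starts barrel in the stand's hole, handle on the block, leaning like it; draw it 62 mm out along its axis.
- probe_tip (a point): The outermost point of the probe's round-ended copper spring tip, on the probe's axis. Axes as the probe's.
- plunger (a joint): How far the probe's spring tip is pushed into the barrel, m: 0 = fully out, 0.010 = fully in. The spring pushes back with about 1 N at 0 rising evenly to 6 N at 0.010 (500 N/m).
- coach: Loose model coach, green, 26 x 88 x 38 mm, standing on a fixed piece of track 28 mm wide, 200 mm long and 4 mm high beyond the work area. Leave alone. Origin: centre of its underside.
- station: Loose model station house, dark timber with red gable roof, 70 x 98 x 55 mm. Leave alone. Origin: centre of its underside.
- paint_jar: Loose small paint jar with green cap, 36 mm in diameter, 45 mm tall. Leave alone. Origin: centre of its underside.
There are look-alikes about, which are no part of the job. Of the things that look like the part that bears supply_centre, the middle-sized one is meant.

How it is judged:
By the outcome, as a careful person would: the job done as asked, in the order asked, and still so for the second after the job is handed in, while the arm keeps its last pose, push and grip.
It also fails if it takes over 58 s, if anything falls off the work surface, if the arm or the gripper's body presses on something with over 40 N, if the wrist force passes 120 N, or if a joint passes its speed limit or range.

## Working session

There is one attempt and no reset: what is moved stays moved. The work goes in short steps, each a Python script; the robot and the scene stay as the last script left them, time stands still between calls to the robot, and variables do not carry over. Pictures are saved under pics/ and viewed, at most 10 in all, crops included, and the job is handed in when it is done.

```bash
mkdir -p pics; cat > h.py <<'E'
import numpy as np, cv2
from bench import r, fingers, kinematics, observe, vision, workorder
def grab(n,save=None):
    f=vision.grab_frame(n)
    if save: cv2.imwrite('pics/'+save,f['img'][:,:,::-1])
    return f
def ray(f,px):
    K=f['camera_matrix'];R=f['R'];t=f['t']
    p=cv2.undistortPoints(np.array(px,float).reshape(-1,1,2),K,np.array([f['k1'],0,0,0.])).reshape(-1,2)
    d=np.c_[p,np.ones(len(p))]@R
    return -R.T@t,d
def onplane(f,px,z):
    c,d=ray(f,px); return c+d*((z-c[2])/d[:,2])[:,None]
def proj(f,X):
    X=np.array(X,float).reshape(-1,3)
    return cv2.projectPoints(X,cv2.Rodrigues(f['R'])[0],f['t'],f['camera_matrix'],np.array([f['k1'],0,0,0.]))[0].reshape(-1,2)
E
python3 - <<'E'
from h import *
import pickle
fs={n:grab(n) for n in('scene','top','wrist')}
pickle.dump(fs,open('f0.pkl','wb'))
im=[fs[n]['img'] for n in('scene','top')]
for n in('scene','top'):
    cv2.imwrite(f'pics/0{n}.png',cv2.resize(fs[n]['img'][:,:,::-1],(800,600),interpolation=cv2.INTER_CUBIC))
    print(n,-fs[n]['R'].T@fs[n]['t'],fs[n]['R'],fs[n]['k1'],fs[n]['camera_matrix'][0,0])
print(observe())
E
```

```text
scene [1.154398   0.0485537  0.67444307] [[-0.07145086  0.99741551 -0.00755429]
 [ 0.70955365  0.04550379 -0.70318065]
 [-0.70101954 -0.05560304 -0.7109711 ]] -0.07241883219477036 386.6302195048678
top [3.40152441e-01 6.76402294e-04 1.26581282e+00] [[-0.02333937 -0.99967898  0.00985976]
 [-0.98522556  0.02132594 -0.1699288 ]
 [ 0.16966398 -0.01368012 -0.98540702]] 0.05633523016963323 463.9607206728995
{'t': 0.15, 'qpos': array([ 7.01143100e+01,  2.16534298e+01,  4.57935484e+00,  7.30186410e+01,
       -9.10903018e-05,  8.36826862e+01]), 'qd': array([ 0.00339347, -0.10086857,  0.1621563 ,  0.00802273,  0.01941904,
        0.04998834]), 'effort': array([ 4.96321682e-04, -4.64034534e+01,  2.70170581e+01,  1.39237416e-02,
       -1.61899011e-04, -1.49963063e-05]), 'tool_pos': array([0.13469356, 0.55847323, 0.23055623]), 'tool_rot': array([-1.79907837e+02, -1.01114333e-02,  1.66431616e+02]), 'force': array([-0.05338584, -0.0629891 , -0.48649452]), 'moment': array([-0.02709968,  0.01809144, -0.00120751]), 'grasp_force': 0.0, 'opening': 0.9991041530653895}
```

View pics/0scene.png

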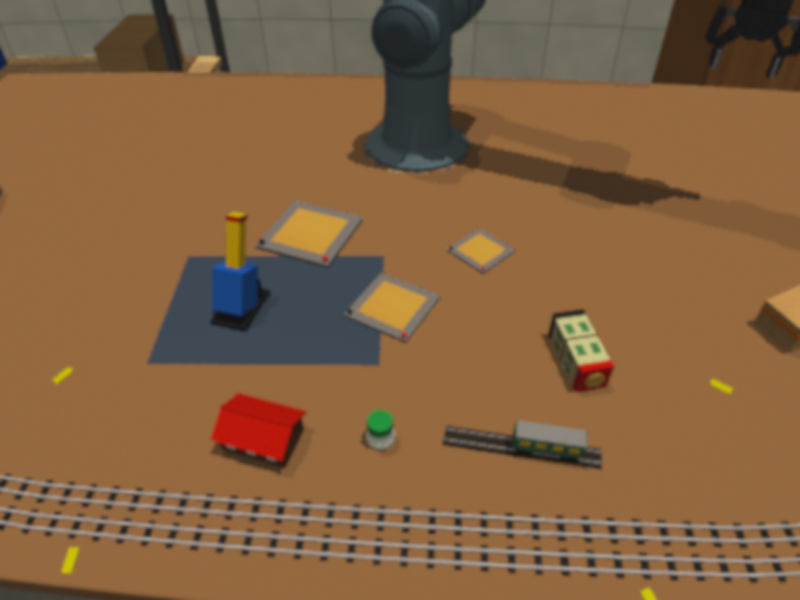

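View pics/0top.png

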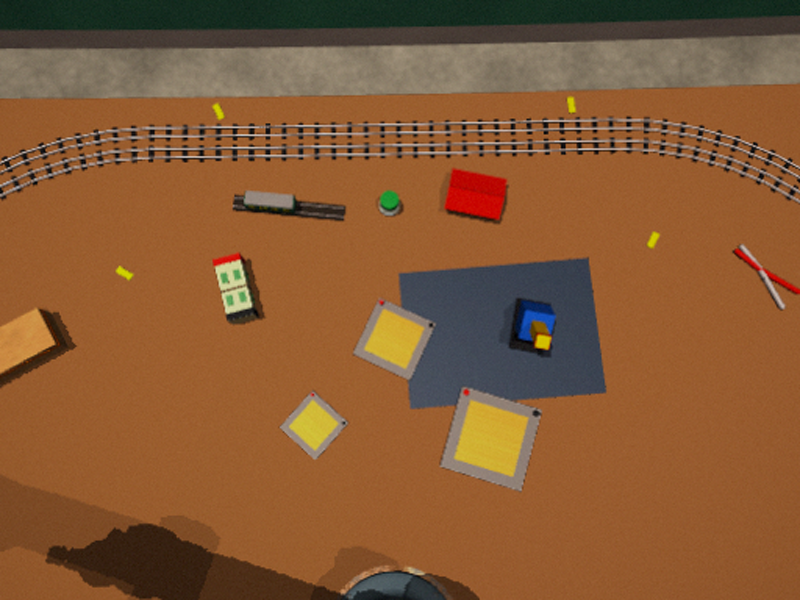

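The scene picture shows three brass-on-grey plates, and in top-view 800x600 pixels they are: large (490,438), middle (395,340) and small (313,425). The middle-sized one at (395,340) fits the description; its brass should measure 80 mm, which I'll check next. The tower lies at (236,288) with its roof up and to the left. The stand and probe are at (535,325), with the handle leaning toward the robot.

```bash
cat > m.py <<'E'
from h import *
import pickle
fs=pickle.load(open('f0.pkl','rb'))
def comps(m,amin=60):
    n,l,s,c=cv2.connectedComponentsWithStats(m.astype(np.uint8))
    return [(l==i) for i in range(1,n) if s[i,4]>=amin]
def quad(m):
    c=max(cv2.findContours(m.astype(np.uint8),cv2.RETR_EXTERNAL,cv2.CHAIN_APPROX_NONE)[0],key=cv2.contourArea)
    return cv2.minAreaRect(c)
for n in('top','scene'):
    f=fs[n]; hsv=cv2.cvtColor(f['img'],cv2.COLOR_RGB2HSV).astype(int);H,S,V=hsv[...,0],hsv[...,1],hsv[...,2]
    print(n)
    brass=(H>=17)&(H<=32)&(S>120)&(V>140)
    for m in comps(brass):
        ys,xs=np.nonzero(m); P=onplane(f,np.c_[xs,ys],0.006)[:,:2]
        (c,wh,a)=cv2.minAreaRect((P*1000).astype(np.float32))
        print(' brass px',xs.mean().round(1),ys.mean().round(1),'n',len(xs),'mean',P.mean(0).round(4),'rect',np.round(c,1),np.round(wh,1),round(a,1))
    for nm,m0,z in(('cream',(S<110)&(V>130)&(H>15)&(H<50),.046),('red',((H<5)|(H>175))&(S>190)&(V>100),.046),('blue',(H>105)&(H<125)&(S>150)&(V>60),.07),('green',(H>50)&(H<85)&(S>100),.046)):
        for m in comps(m0,20):
            ys,xs=np.nonzero(m)
            if nm=='cream' and len(xs)>3000: continue
            P=onplane(f,np.c_[xs,ys],z)[:,:2]
            (c,wh,a)=cv2.minAreaRect((P*1000).astype(np.float32))
            print(' ',nm,'px',xs.mean().round(1),ys.mean().round(1),len(xs),'rect',np.round(c,1),np.round(wh,1),round(a,1))
def crop(n,x,y,w,h,s):
    return cv2.resize(fs[n]['img'][y:y+h,x:x+w,::-1],None,fx=s,fy=s,interpolation=cv2.INTER_CUBIC)
A=crop('top',125,150,90,75,4.4);B=crop('top',305,175,90,75,4.4)
C=crop('scene',120,120,90,75,4.4);D=crop('scene',330,185,90,75,4.4)
h=min(A.shape[0],300)
cv2.imwrite('pics/1crops.png',cv2.resize(np.vstack([np.hstack([A,B]),np.hstack([C,D])]),(720,600)))
cv2.imwrite('pics/1plate.png',crop('top',170,170,180,150,4))
E
python3 m.py
```

```text
top
 brass px 139.2 70.9 n 61 mean [0.9184 0.2998] rect [918.6 300. ] [33.  15.3] 22.4
 brass px 417.6 153.1 n 64 mean [ 0.6603 -0.4782] rect [ 660.5 -478. ] [14.6 32.5] 60.4
 brass px 79.3 174.5 n 66 mean [0.6192 0.4581] rect [619.1 458.4] [31.8 15.4] 59.0
 brass px 20.3 206.7 n 78 mean [0.5334 0.61  ] rect [531.  612.1] [20.6 54. ] 67.0
 brass px 252.0 216.3 n 871 mean [ 0.4928 -0.0128] rect [493.3 -13. ] [80.9 81.1] 63.7
 brass px 347.2 218.2 n 80 mean [ 0.4819 -0.2723] rect [ 481.9 -272. ] [24.9 24. ] 75.6
 brass px 200.3 271.6 n 532 mean [0.3475 0.1285] rect [347.7 128.4] [61.4 60.5] 47.2
 brass px 314.1 280.2 n 1558 mean [ 0.3183 -0.1743] rect [ 318.7 -174.3] [104.4 103.9] 72.2
  cream px 429.4 36.7 242 rect [ 982.2 -526.3] [55.4 64.3] 34.1
  cream px 396.4 42.2 931 rect [ 973.6 -426.1] [ 88.1 157.7] 0.2
  cream px 443.0 30.3 20 rect [1001.1 -560. ] [11.1 15.2] 85.6
  cream px 457.1 44.9 172 rect [ 961.  -599.9] [47.8 72.7] 76.7
  cream px 9.1 45.0 295 rect [979.7 645.6] [78.8 63.1] 20.3
  cream px 44.9 43.4 210 rect [986.2 546. ] [44.5 68.2] 48.5
  cream px 497.5 44.9 456 rect
[... 1848 characters left out ...]
eam px 200.1 141.7 120 rect [ 365.9 -161.5] [108.1 108.5] 71.5
  cream px 307.1 158.2 96 rect [397.7 122.6] [67.  67.1] 48.2
  cream px 196.9 161.0 20 rect [ 423.5 -155.3] [42.7  4.3] 73.2
  cream px 251.3 193.9 165 rect [532.3  -9.4] [83.8 85.7] 63.5
  cream px 372.1 216.7 584 rect [582. 259.] [84.6 47.3] 14.6
  cream px 353.1 276.9 379 rect [740.6 202.1] [81.8 20.2] 83.3
  cream px 246.3 283.2 33 rect [7.673e+02 2.000e-01] [ 7.7 20.5] 27.5
  red px 380.8 235.0 100 rect [634.7 270.3] [11.9 46.7] 13.3
  red px 163.6 272.4 1578 rect [ 753.1 -161.9] [104.9  73.7] 77.3
  blue px 149.8 184.9 850 rect [ 537.7 -241. ] [119.3  66.2] 13.6
  green px 242.8 270.3 208 rect [739.1  -9.4] [34.2 29. ] 3.9
```

View pics/1crops.png

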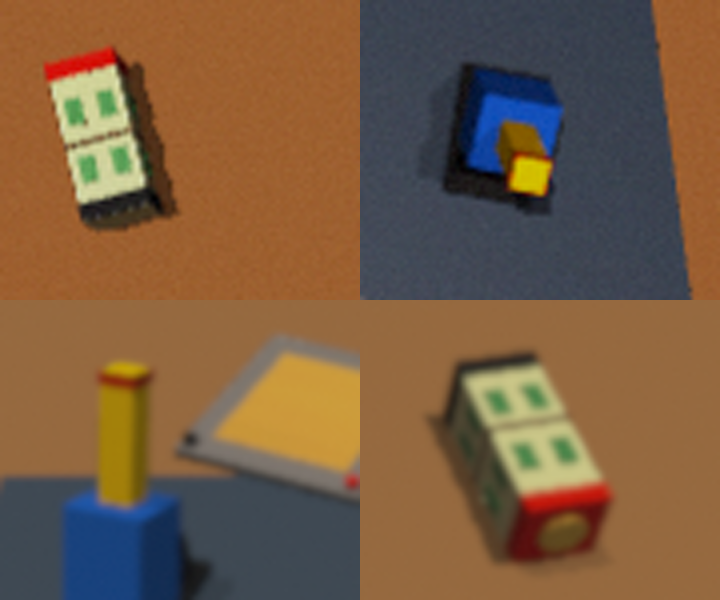

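View pics/1plate.png

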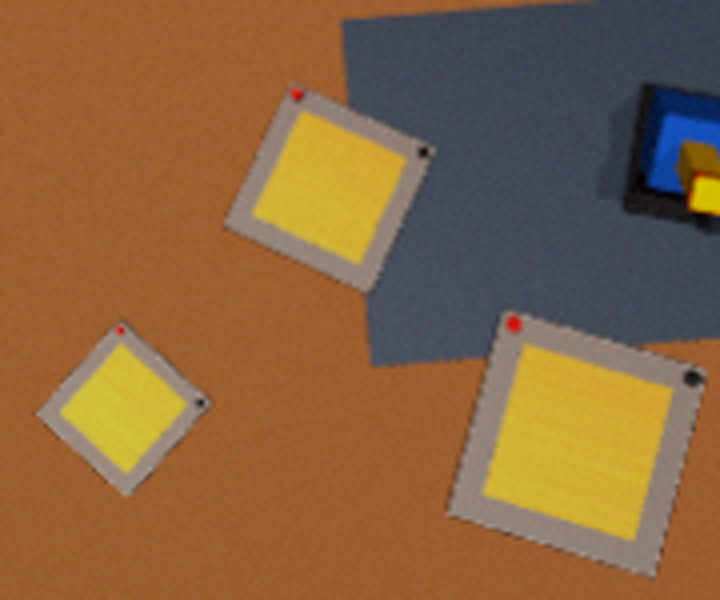

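The crops confirm the choice: the middle plate's brass is 80 mm (the others are 61 and 104 mm), with its centre at (0.493,-0.013). The tower has its red roof end and brass disc pointing away, the black foot toward the robot, and a yaw of about 14.3°. The probe leans toward the robot. Next I'll check reachability for the tilt-up.

```bash
cat >> h.py <<'E'
from scipy.spatial.transform import Rotation as Ro
def T(Rm,p):
    M=np.eye(4);M[:3,:3]=Rm;M[:3,3]=p;return M
def pose(M): return M[:3,3],Ro.from_matrix(M[:3,:3]).as_euler('xyz',degrees=True)
YAW=np.radians(14.3); TC=np.array([.581,.2592,.023]); PL=np.array([.4933,-.0131,.006])
def tower_lying(dz=0):   # tower z->u, y->v horizontal, x-> -up
    u=np.array([np.cos(YAW),np.sin(YAW),0]);v=np.array([-u[1],u[0],0])
    return T(np.c_[np.cross(v,u),v,u],TC-u*.055+[0,0,dz])
def tower_up(psi,dz=0):  # upright: z up; horizontal dir formerly 'down' now u'
    u=np.array([np.cos(psi),np.sin(psi),0]);v=np.array([-u[1],u[0],0])
    return T(np.c_[u,v,[0,0,1]],PL+[0,0,dz])
def grip(a,s=.065,sg=1,h=.007,g=.024): # tcp in tower frame; tower x was down when lying
    d=np.array([np.cos(a),0,-np.sin(a)]); y=np.array([0,sg,0.])
    return T(np.c_[np.cross(y,d),y,d],np.array([-h,0,s])+g*d)
E
python3 - <<'E'
from h import *
lo=np.array([-156.06,-48.1,-58.44,-101.28,-78.64,-180]);hi=np.array([156.06,94.91,69.94,121.22,73.56,180])
for a in (0,10,20,30,40):
  for sg in(1,-1):
    G=grip(np.radians(a),sg=sg)
    q0=kinematics.ik(*pose(tower_lying()@G)); q1=kinematics.ik(*pose(tower_lying(.12)@G))
    print(a,sg,'lie',None if q0 is None else np.round(q0),'lift',None if q1 is None else np.round(q1))
    for psi in(-40,-20,-2,20,40):
      q=[kinematics.ik(*pose(tower_up(np.radians(psi),dz)@G)) for dz in(0,.08)]
      b=tower_up(np.radians(psi))@G; b[:3,3]-=.1*b[:3,2]
      q.append(kinematics.ik(*pose(b)))
      print('   ',psi,*[None if x is None else np.round(x) for x in q])
E
```

```text
0 1 lie [18. 38. -3. 49.  0.  4.] lift [18. 32.  6. 64.  0.  4.]
    -40 None None None
    -20 None None None
    -2 None None None
    20 None None None
    40 None None None
0 -1 lie [  18.   38.   -3.   49.    0. -176.] lift [  18.   32.    6.   64.    0. -176.]
    -40 None None None
    -20 None None None
    -2 None None None
    20 None None None
    40 None None None
10 1 lie [18. 46. 12. 66.  1.  4.] lift [18. 42. 22. 80.  1.  4.]
    -40 None None None
    -20 None None None
    -2 None None None
    20 None None None
    40 None None [ -64.   47.  -43.   55.   73. -146.]
10 -1 lie [  18.   46.   12.   66.    1. -176.] lift [  18.   42.   22.   80.    1. -176.]
    -40 None None None
    -20 None None None
    -2 None None None
    20 None None None
    40 None None [-64.  47. -43.  55.  73.  34.]
20 1 lie [18. 56. 29. 83.  1.  3.] lift [18. 53. 41. 98.  1.  3.]
    -40 None None None
    -20 None None None
    -2 None None None
    20 None None None
    40 None None [ -61.   30.  -50.   38.   67. -120.]
20 -1 lie [  18.   56.   29.   83.    1. -177.] lift [  18.   53.   4
[... 472 characters left out ...]
 None None None
    -2 None None None
    20 None None None
    40 None [-41.  10. -57.   9.  59. 107.] [-56.  17. -53.  31.  59.  78.]
40 1 lie None lift None
    -40 None None None
    -20 None None None
    -2 None None None
    20 None None None
    40 [-37.  16. -58.   0.  48. -70.] [-37.   6. -52.  17.  48. -70.] [-49.   8. -52.  30.  50. -89.]
40 -1 lie None lift None
    -40 None None None
    -20 None None None
    -2 None None None
    20 None None None
    40 [-37.  16. -58.   0.  48. 110.] [-37.   6. -52.  17.  48. 110.] [-49.   8. -52.  30.  50.  91.]<sys>:0: UserWarning: Gimbal lock detected. Setting third angle to zero since it is not possible to uniquely determine all angles.
```

```bash
python3 - 2>/dev/null <<'E'
from h import *
for a in (0,10,15,20,25,27):
  for s in(.065,.08):
    G=grip(np.radians(a),s=s)
    if kinematics.ik(*pose(tower_lying()@G)) is None or kinematics.ik(*pose(tower_lying(.05)@G)) is None: print(a,s,'no lie');continue
    for psi in range(-180,180,10):
      b=tower_up(np.radians(psi))@G; b[:3,3]-=.1*b[:3,2]
      q=[kinematics.ik(*pose(M)) for M in (tower_up(np.radians(psi))@G,tower_up(np.radians(psi),.05)@G,b)]
      if sum(x is not None for x in q)>1: print(a,s,psi,*[None if x is None else np.round(x) for x in q])
# two-stage: upright at intermediate places with tool pointing out
print('stage')
import h
for a in(0,10,20,25):
  G=grip(np.radians(a),s=.07)
  for x,y in((.6,0),(.6,.1),(.55,.2),(.6,.2),(.65,.2),(.65,.1),(.7,.1)):
    h.PL=np.array([x,y,0]);psi=np.arctan2(y,x)
    b=tower_up(psi)@G; b[:3,3]-=.1*b[:3,2]
    q=[kinematics.ik(*pose(M)) for M in (tower_up(psi)@G,tower_up(psi,.1)@G,b)]
    if sum(x is not None for x in q)>2: print(a,x,y,*[None if x is None else np.round(x) for x in q])
E
```

```text
0 0.065 -90 [  23.   75.    9.  114.  -67. -180.] [  23.   70.    6.  116.  -67. -180.] None
0 0.065 -80 [  25.   72.   -1.  107.  -75. -180.] [  25.   67.   -4.  110.  -75. -180.] [  35.   75.    8.  114.  -65. -180.]
0 0.065 70 [ -44.   70.   -8.  102.   66. -180.] [ -44.   65.  -10.  105.   66. -180.] [ -54.   72.   -0.  108.   56. -180.]
0 0.065 80 [ -41.   73.    2.  109.   59. -180.] [ -41.   68.   -1.  112.   59. -180.] [ -50.   76.   12.  116.   50. -180.]
0 0.065 90 [ -38.   76.   12.  116.   52. -180.] [ -38.   71.    9.  118.   52. -180.] None
0 0.08 -90 [  23.   73.    8.  115.  -67. -180.] [  23.   68.    5.  117.  -67. -180.] None
0 0.08 -80 [  25.   70.   -2.  108.  -75. -180.] [  25.   65.   -4.  111.  -75. -180.] [  35.   73.    7.  114.  -65. -180.]
0 0.08 70 [ -44.   68.   -8.  103.   66. -180.] [ -44.   63.  -11.  106.   66. -180.] [ -54.   70.   -1.  108.   56. -180.]
0 0.08 80 [ -41.   71.    1.  110.   59. -180.] [ -41.   66.   -1.  113.   59. -180.] [ -50.   74.   11.  117.   50. -180.]
0 0.08 90 [ -38.   74.   11.  117.   52. -180.] [ -38.   69.    8.  119.  
[... 15641 characters left out ...]
-142.]
27 0.08 80 [ -38.   45.  -14.   74.   52. -140.] [ -38.   41.  -13.   79.   52. -140.] [ -46.   47.   -4.   89.   46. -148.]
27 0.08 90 [ -36.   50.   -4.   84.   46. -148.] [ -36.   47.   -3.   89.   46. -148.] [ -42.   53.    8.   98.   41. -154.]
27 0.08 100 [ -33.   55.    5.   93.   41. -154.] [ -33.   51.    6.   98.   41. -154.] [ -38.   59.   21.  108.   36. -158.]
27 0.08 110 [ -30.   59.   14.  101.   35. -159.] [ -30.   56.   15.  105.   35. -159.] [ -34.   65.   34.  117.   31. -162.]
27 0.08 120 [ -26.   63.   23.  108.   29. -163.] [ -26.   60.   24.  112.   29. -163.] None
27 0.08 130 [ -23.   67.   31.  114.   24. -167.] [ -23.   64.   32.  118.   24. -167.] None
stage
```

```bash
python3 - 2>/dev/null <<'E'
from h import *
G=grip(np.radians(20),s=.07); L=tower_lying()@G
P=L.copy(); P[:3,3]-=.09*P[:3,2]
r.move_ptp(*pose(P))
r.move_l(L[:3,3],speed=.12)
o=observe();print(o['t'],o['tool_pos'],L[:3,3],o['force'].round(2))
fingers.close_gripper(effort=60)
o=observe();print(o['t'],o['opening'],o['grasp_force'],o['force'].round(2))
U=tower_lying(.10)@G; r.move_l(U[:3,3],speed=.15)
o=observe();print(o['t'],o['force'].round(2),o['tool_pos'])
V=tower_up(np.radians(-90),.10)@G
try: r.move_l(V[:3,3],speed=.12,attitude=pose(V)[1]); print('l ok')
except r.Unreachable as e: print('unreach',e)
o=observe();print(o['t'],o['qpos'].round(),o['force'].round(2))
f=grab('scene');g=grab('top')
im=np.hstack([f['img'][90:290,150:400],g['img'][110:310,130:380]])[:,:,::-1]
cv2.imwrite('pics/2.png',cv2.resize(im,(800,320),interpolation=cv2.INTER_CUBIC))
E
```

```text
3.15 [0.58814115 0.26135495 0.00836457] [0.58758109 0.2608775  0.00744738] [ 0.19 -0.46  0.54]
3.6 0.5312172913533167 62.094504833221436 [1.64 0.04 2.48]
4.4167 [ 0.11  0.33 -2.66] [0.58713092 0.26070964 0.10627735]
l ok
7.45 [ 22.  44.  -5.  86. -61. 139.] [ 0.19 -0.37 -2.39]
```

View pics/2.png

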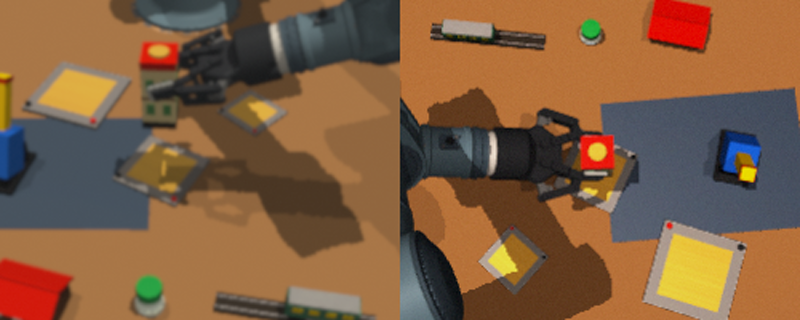

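The picture shows the tower held upright in the air over the middle plate, its brass disc at (598,152) in the right-hand (top) view. I'll triangulate the disc and lower the tower until it touches.

```bash
cat >> h.py <<'E'
def disc(names=('top','scene'),z=.119,guess=None):
    """brass roof disc: blob enclosed by red roof; returns pixel centroids and triangulated point"""
    A=[];b=[];out={}
    for n in names:
        f=grab(n);hsv=cv2.cvtColor(f['img'],cv2.COLOR_RGB2HSV).astype(int);H,S,V=hsv[...,0],hsv[...,1],hsv[...,2]
        g=proj(f,guess)[0]
        m=((H>=12)&(H<=32)&(S>100)&(V>110)).astype(np.uint8)
        yy,xx=np.mgrid[:384,:512]; m&=(np.hypot(xx-g[0],yy-g[1])<25).astype(np.uint8)
        k,l,s,c=cv2.connectedComponentsWithStats(m)
        i=min([j for j in range(1,k) if s[j,4]>25],key=lambda j:np.hypot(*(c[j]-g)))
        C,d=ray(f,c[i]);d=d[0]/np.linalg.norm(d[0]);Q=np.eye(3)-np.outer(d,d);A.append(Q);b.append(Q@C)
        out[n]=(c[i].round(1),g.round(1),s[i,4],onplane(f,c[i],guess[2])[0][:2].round(4))
    return out,np.linalg.solve(sum(A),sum(b))
E
python3 - 2>/dev/null <<'E'
from h import *
print(disc(guess=np.array([.4933,-.0131,.219])))
o=observe();G=grip(np.radians(20),s=.07);V=tower_up(np.radians(-90),.10)@G
print(o['tool_pos']-V[:3,3],o['tool_rot'],pose(V)[1])
E
```

```text
({'top': (array([252.9, 204.4]), array([252.9, 204.8]), np.int32(108), array([ 0.4943, -0.0132])), 'scene': (array([248.9, 121.5]), array([249.4, 121.2]), np.int32(87), array([ 0.4944, -0.0139]))}, array([ 0.49438267, -0.01356859,  0.21896348]))
[3.67824729e-05 1.13324173e-04 1.01678374e-04] [179.92934742  69.98405797  89.93950339] [-180.   70.   90.]
```

```bash
python3 - 2>/dev/null <<'E'
from h import *
G=grip(np.radians(20),s=.07);R0=np.radians(-90)
p=lambda dz:(tower_up(R0,dz)@G)[:3,3]+[-.0007,.0003,0]
r.move_l(p(.02),speed=.12);r.move_l(p(.005),speed=.04)
r.hold(.15);f0=observe()['force'][2];print(observe()['t'],f0)
for dz in np.arange(.0035,-.004,-.001):
    r.move_l(p(dz),speed=.02);o=observe();print(round(dz,4),o['force'].round(2),o['tool_pos'][2]-p(dz)[2])
    if o['force'][2]-f0>2: break
fingers.open_gripper();o=observe();print(o['t'],o['opening'],o['force'].round(2))
B=tower_up(R0,dz)@G
r.move_l(o['tool_pos']-.10*B[:3,2],speed=.12)
print(observe()['t'],disc(guess=np.array([.4933,-.0131,.119])))
grab('top','3t.png');grab('scene','3s.png')
E
```

```text
9.1417 -1.666281921854984
0.0035 [ 0.46  0.9  -2.4 ] -2.1949190989675738e-05
0.0025 [ 0.87  0.36 -2.28] -4.912432379983178e-05
0.0015 [-0.77 -0.37 -1.5 ] -5.4215374076238554e-05
0.0005 [-0.44 -0.6  -2.17] -5.7451195237465114e-05
-0.0005 [-0.18 -0.18 -2.77] -6.499728648706737e-05
-0.0015 [-1.09  1.75  4.44] 0.0007071096344334477
11.125 1.0023544182101174 [0.1  0.31 0.52]
12.1083 ({'top': (array([252.4, 210.5]), array([252.5, 210.6]), np.int32(89), array([ 0.4936, -0.013 ])), 'scene': (array([249.9, 159.4]), array([250.1, 158.7]), np.int32(78), array([ 0.4958, -0.0133]))}, array([ 0.49387404, -0.01328142,  0.11740605]))
```

```bash
cat >> h.py <<'E'
def probe_tcp(E,yaw,back=0.,up=.042,g=.021,sg=1): # E: handle end centre; grasp 'up' m below end
    ax=np.array([-np.sin(.436)*np.cos(yaw),-np.sin(.436)*np.sin(yaw),np.cos(.436)])
    y=sg*np.array([-np.sin(yaw),np.cos(yaw),0]);d=-ax
    return T(np.c_[np.cross(y,d),y,d],E+d*(up+g-back))
E
python3 - 2>/dev/null <<'E'
from h import *
import pickle
f=pickle.load(open('f0.pkl','rb'))
E=onplane(f['top'],[347.2,218.2],.1505)[0];print('E',E)
s=f['scene'];hsv=cv2.cvtColor(s['img'],cv2.COLOR_RGB2HSV).astype(int)
m=(hsv[...,0]>=17)&(hsv[...,0]<=32)&(hsv[...,1]>120)&(hsv[...,2]>100);m[:,:130]=0;m[:,170:]=0
ys,xs=np.nonzero(m);print('yellow rows',ys.min(),ys.max())
for yv in range(ys.min(),ys.max()+1,4): print(yv,xs[ys==yv].min(),xs[ys==yv].max(),end=' | ')
for yd in(0,-10,-15,-20):
    y=np.radians(yd);u=np.array([np.cos(y),np.sin(y),0])
    M=E+.0338*u;M[2]=.078
    print(yd,'E,M scene',proj(s,[E,M]).round(1).tolist(),'top',proj(f['top'],[E,M]).round(1).tolist())
    for sg in(1,-1):print([None if q is None else np.round(q) for q in(kinematics.ik(*pose(probe_tcp(E,y,b,sg=sg))) for b in(0,.07,.15))])
o=observe();up=o['tool_pos']+[0,0,.2]
print(o['tool_pos'],kinematics.ik(up,o['tool_rot']))
for yw in range(-180,180,30):
  q=kinematics.ik([.494,-.013,.214],[180,0,yw]);print(yw,None if q is None else np.round(q))
E
```

```text
E [ 0.46572237 -0.24110242  0.1505    ]
yellow rows 37 170
37 132 132 | 41 130 138 | 45 130 135 |
```

```bash
python3 - 2>/dev/null <<'E'
from h import *
import pickle
f=pickle.load(open('f0.pkl','rb'))
E=onplane(f['top'],[347.2,218.2],.1505)[0]
s=f['scene'];hsv=cv2.cvtColor(s['img'],cv2.COLOR_RGB2HSV).astype(int)
m=(hsv[...,0]>=17)&(hsv[...,0]<=32)&(hsv[...,1]>120)&(hsv[...,2]>100);m[:,:130]=0;m[:,170:]=0;m[:130]=0
ys,xs=np.nonzero(m)
print([(int(y),xs[ys==y].min(),xs[ys==y].max()) for y in np.unique(ys)[::4]],ys.max())
for yd in(0,-10,-15,-20):
    y=np.radians(yd);u=np.array([np.cos(y),np.sin(y),0])
    M=E+.0338*u;M[2]=.078
    print(yd,'E,M scene',proj(s,[E,M]).round(1).tolist(),'top',proj(f['top'],[E,M]).round(1).tolist())
    for sg in(1,-1):print([None if q is None else np.round(q) for q in(kinematics.ik(*pose(probe_tcp(E,y,b,sg=sg))) for b in(0,.07,.15))])
o=observe();up=o['tool_pos']+[0,0,.2]
print(o['tool_pos'],kinematics.ik(up,o['tool_rot']))
for yw in range(-180,180,30):
  q=kinematics.ik([.494,-.013,.214],[180,0,yw]);print(yw,None if q is None else np.round(q))
E
```

```text
[(134, np.int64(150), np.int64(150)), (138, np.int64(146), np.int64(156)), (143, np.int64(144), np.int64(157)), (147, np.int64(144), np.int64(157)), (151, np.int64(144), np.int64(157)), (155, np.int64(144), np.int64(157)), (159, np.int64(144), np.int64(157)), (163, np.int64(144), np.int64(157)), (167, np.int64(145), np.int64(155))] 170
0 E,M scene [[150.8, 136.4], [153.0, 170.2]] top [[347.2, 218.2], [340.5, 208.5]]
[array([-42.,   9., -40.,  21.,  16., -39.]), array([-45.,   2., -37.,  32.,  17., -42.]), array([-49.,  -4., -32.,  45.,  18., -46.])]
[array([-42.,   9., -40.,  21.,  16., 141.]), array([-45.,   2., -37.,  32.,  17., 138.]), array([-49.,  -4., -32.,  45.,  18., 134.])]
-10 E,M scene [[150.8, 136.4], [150.6, 169.9]] top [[347.2, 218.2], [342.8, 208.6]]
[array([-40.,   8., -43.,  18.,  12., -28.]), array([-42.,   0., -40.,  29.,  13., -30.]), array([-45.,  -7., -35.,  41.,  14., -33.])]
[array([-40.,   8., -43.,  18.,  12., 152.]), array([-42.,   0., -40.,  29.,  13., 150.]), array([-45.,  -7., -35.,  41.,  14., 147.])]
-15 E,M scene [[150.8, 136.4], [149.5, 169.7]] top [
[... 517 characters left out ...]
19.])]
[array([-38.,   7., -44.,  15.,   7., 164.]), array([-39.,  -1., -41.,  26.,   8., 162.]), array([-41.,  -9., -36.,  39.,   9., 161.])]
[0.49237838 0.06491281 0.10035616] [ 29.94663813  44.34900774  14.46861663 114.09901862 -54.46822623
 149.36084184]
-180 [ -9.  13. -10.  67.   0.  -9.]
-150 [ -9.  13. -10.  67.   0. -39.]
-120 [ -9.  13. -10.  67.   0. -69.]
-90 [ -9.  13. -10.  67.   0. -99.]
-60 [  -9.   13.  -10.   67.    0. -129.]
-30 [  -9.   13.  -10.   67.    0. -159.]
0 [ -9.  13. -10.  67.   0. 171.]
30 [ -9.  13. -10.  67.   0. 141.]
60 [ -9.  13. -10.  67.   0. 111.]
90 [ -9.  13. -10.  67.   0.  81.]
120 [ -9.  13. -10.  67.   0.  51.]
150 [ -9.  13. -10.  67.   0.  21.]
```

```bash
python3 - 2>/dev/null <<'E'
from h import *
import pickle
o=observe();r.move_l(o['tool_pos']+[0,.01,.2],speed=.25)
E=np.array([.4657,-.2411,.1505]);M=probe_tcp(E,np.radians(-11),.14,sg=-1)
r.move_ptp(*pose(M));r.hold(.1)
f=grab('wrist');pickle.dump(f,open('fw.pkl','wb'))
print(observe()['t'],observe()['qpos'].round(),proj(f,[E,E+np.array([.0332,-.0064,-.0725])]).round(1))
print(disc(guess=np.array([.4933,-.0131,.119])))
cv2.imwrite('pics/4w.png',cv2.resize(f['img'][:,:,::-1],(800,600)))
E
```

```text
14.8333 [-44.  -6. -36.  40.  13. 149.] [[258.6 196.5]
 [258.4 172.9]]
({'top': (array([252.4, 210.5]), array([252.5, 210.6]), np.int32(89), array([ 0.4936, -0.013 ])), 'scene': (array([249.9, 159.4]), array([250.1, 158.7]), np.int32(78), array([ 0.4958, -0.0133]))}, array([ 0.49387404, -0.01328142,  0.11740605]))
```

View pics/4w.png

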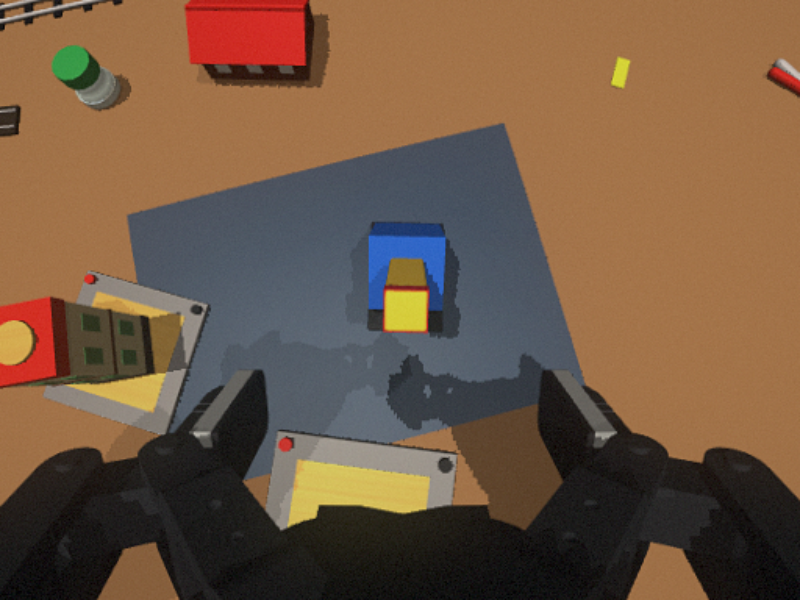

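The wrist view shows the probe's end face at about (406,310) of 800x600, within 2 px of the prediction. The block's edges lie square to the tool, so the yaw of -11° is right, and the tower at far left is still upright. Now I'll grasp the probe and draw it out.

```bash
python3 - 2>/dev/null <<'E'
from h import *
import pickle
f=pickle.load(open('fw.pkl','rb'));hsv=cv2.cvtColor(f['img'],cv2.COLOR_RGB2HSV).astype(int)
m=((hsv[...,0]>=22)&(hsv[...,0]<=34)&(hsv[...,1]>120)&(hsv[...,2]>200)).astype(np.uint8)
k,l,s,c=cv2.connectedComponentsWithStats(m);i=min(range(1,k),key=lambda j:np.hypot(*(c[j]-[260,198]))+(s[j,4]<50)*1e3)
E0=np.array([.4657,-.2411,.1505]);Ew=onplane(f,c[i],.1505)[0];print(c[i],s[i],Ew)
E=(E0+Ew)/2
y=np.radians(-11);A=probe_tcp(E,y,0,sg=-1);d=A[:3,2]
r.move_l(A[:3,3]-.08*d,speed=.15,attitude=pose(A)[1]);r.move_l(A[:3,3],speed=.08)
o=observe();print(o['t'],o['force'].round(2),o['tool_pos']-A[:3,3])
fingers.close_gripper(effort=50);o=observe();print(o['t'],o['opening'],o['grasp_force'],o['force'].round(2))
for b in(.01,.03,.066,.12):
    r.move_l(A[:3,3]-b*d,speed=.06 if b<.1 else .12);o=observe();print(b,o['t'],o['force'].round(2),o['opening'].__round__(3))
np.save('A.npy',A)
f=grab('wrist');cv2.imwrite('pics/5w.png',f['img'][:,:,::-1]);pickle.dump(f,open('fw2.pkl','wb'))
E
```

```text
[259.46031746 198.46190476] [247 186  26  26 630] [ 0.46405353 -0.24144565  0.1505    ]
16.6333 [-0.19  0.21 -0.58] [ 0.00019288 -0.00021538  0.0005106 ]
17.2333 0.25095213413998413 43.343467712402344 [-2.82  1.45  3.84]
0.01 17.55 [-0.03 -0.23 -0.18] 0.251
0.03 18.0333 [-0.07 -0.03 -0.53] 0.252
0.066 18.7833 [-0.42 -0.28 -1.48] 0.248
0.12 19.3833 [-0.23  0.17 -1.14] 0.245
```

View pics/5w.png

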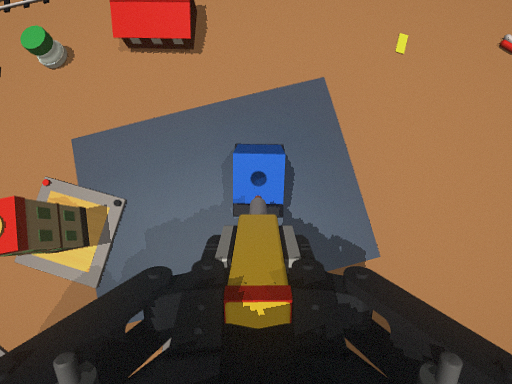

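Wrist view: the probe is held squarely (handle (258,260), barrel end about (258,200)) and clear of the empty hole at (258,178). Next I'll carry it upright over the tower and measure the tip.

```bash
python3 - 2>/dev/null <<'E'
from h import *
import pickle
o=observe();r.move_l(o['tool_pos']+[0,0,.08],speed=.2)
P=np.array([.4937,-.0132,.119+.079+.045]);
r.move_ptp(P,[180,0,20]);r.hold(.2)
o=observe();print(o['t'],o['tool_pos'],o['tool_rot'],o['force'].round(2),o['qpos'].round())
fs={n:grab(n) for n in('scene','wrist','top')};pickle.dump(fs,open('f6.pkl','wb'))
tip=P-[0,0,.079]
for n in('scene','wrist'):print(n,proj(fs[n],[tip,tip+[0,0,.017],[.4937,-.0132,.119]]).round(1).tolist())
g=proj(fs['scene'],tip)[0].astype(int)
a=fs['scene']['img'][g[1]-60:g[1]+60,g[0]-40:g[0]+40]
w=fs['wrist']['img'][100:300,160:360]
im=np.hstack([cv2.resize(a,(380,570),interpolation=cv2.INTER_CUBIC),cv2.resize(w,(420,420),interpolation=cv2.INTER_CUBIC)[:570] if 0 else cv2.copyMakeBorder(cv2.resize(w,(420,420)),0,150,0,0,0)])
print('scene crop origin',g-[40,60],'x4.75; wrist origin 160,100 x2.1 at col 380')
cv2.imwrite('pics/6.png',im[:,:,::-1])
E
```

```text
21.1 [ 0.49333899 -0.01462828  0.24331279] [ 1.79965696e+02 -4.40312534e-02  1.98347794e+01] [-0.73  0.34 -0.74] [ -9.  12.  -7.  71.  -0. 151.]
scene [[249.7, 142.7], [249.6, 136.3], [250.1, 158.8]]
wrist [[256.0, 194.3], [255.9, 201.2], [256.2, 180.0]]
scene crop origin [209  82] x4.75; wrist origin 160,100 x2.1 at col 380
```

View pics/6.png

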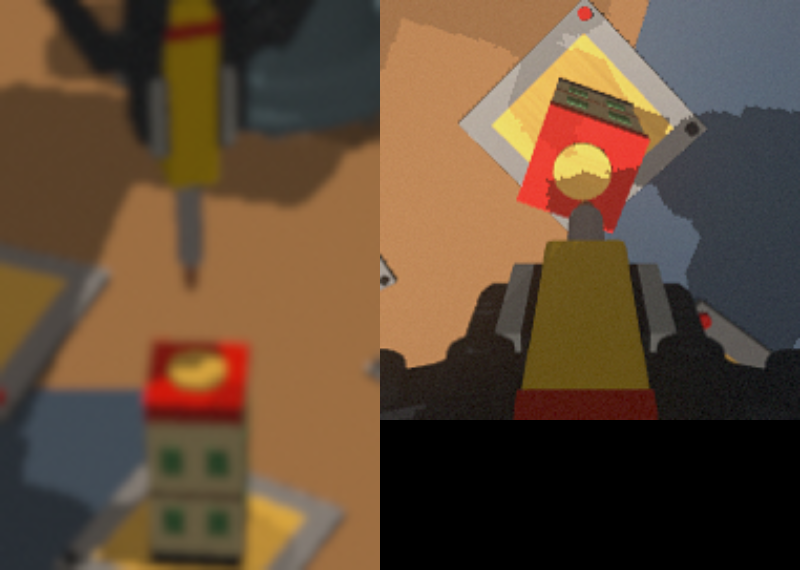

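Scene crop: the tip is at image px (249.4,143), directly above the disc at (250.5,159.9). Wrist crop: the disc is at (256.2,181.4) and the barrel's end edge at (258,196.7), so the tip is some mm off the nominal point. I'll measure the barrel axis against the disc in the same wrist image.

```bash
cat >> h.py <<'E'
def align(tipz,show=False):
    """tip-axis and disc positions from one wrist image (shared calibration bias cancels in the difference)"""
    o=observe();f=grab('wrist');hsv=cv2.cvtColor(f['img'],cv2.COLOR_RGB2HSV).astype(int);H,S,V=hsv[...,0],hsv[...,1],hsv[...,2]
    X=Ro.from_euler('xyz',o['tool_rot'],degrees=True).as_matrix()[:,0]
    tip=o['tool_pos']-[0,0,o['tool_pos'][2]-tipz]
    g=proj(f,[tip+[0,0,.017],[.4937,-.0132,.119]])
    c=f['R']@X; sgn=np.sign(-c[1])  # direction that is 'up' in image
    yy,xx=np.mgrid[:384,:512]
    red=((H<6)|(H>174))&(S>170)&(V>80)&(np.hypot(xx-g[1][0],yy-g[1][1])<70)&(yy<g[0][1]+8)
    br=(H>=13)&(H<=32)&(S>90)&(V>110)
    hull=cv2.convexHull(np.argwhere(red)[:,::-1].astype(np.int32)); hm=np.zeros(H.shape,np.uint8);cv2.fillConvexPoly(hm,hull,1)
    grey=(S<75)&(V<170)&(np.abs(xx-g[0][0])<16)&(yy<g[0][1]+14)&(yy>g[0][1]-25)
    k,l,s,cc=cv2.connectedComponentsWithStats(grey.astype(np.uint8));i=max(range(1,k),key=lambda j:s[j,4])
    gb=l==i; rows=np.nonzero(gb.any(1))[0]; top=rows[0]; y2=rows[rows>top+7][:5]
    cx=np.mean([(np.nonzero(gb[y])[0][[0,-1]]).mean() for y in y2]); wd=np.mean([np.ptp(np.nonzero(gb[y])[0])+1 for y in y2])
    bt=onplane(f,[cx,top-.5],tipz+.017)[0]-.006*X*sgn
    m=(br&(hm>0)).astype(np.uint8); cnt=max(cv2.findContours(m,cv2.RETR_EXTERNAL,cv2.CHAIN_APPROX_NONE)[0],key=cv2.contourArea)
    return dict(f=f,tip=bt,tcp=o['tool_pos'],top=top,cx=cx,wd=wd,rows=(rows[0],rows[-1]),disc=onplane(f,cv2.minEnclosingCircle(cnt)[0],.119)[0],dpx=cv2.minEnclosingCircle(cnt),ell=cv2.minAreaRect(cnt),X=X,sgn=sgn,g=g)
E
python3 - <<'E' 2>&1 | grep -v Warn
from h import *
a=align(observe()['tool_pos'][2]-.079)
for k in a:
    if k!='f':print(k,a[k])
E
```

```text
tip [ 0.49223866 -0.01733947  0.18137756]
tcp [ 0.493564   -0.0141106   0.24338258]
top 198
cx 261.0
wd 25.0
rows (np.int64(198), np.int64(214))
disc [ 0.49267219 -0.01327756  0.119     ]
dpx ((256.2452087402344, 181.28343200683594), 13.828458786010742)
ell ((256.300048828125, 181.4000244140625), (26.832815170288086, 26.385601043701172), 26.56505012512207)
X [9.40344528e-01 3.40222672e-01 8.37314870e-04]
sgn 1.0
g [[257.45406928 202.25366113]
 [256.5398855  180.25556222]]
```

```bash
python3 - <<'E' 2>&1 | grep -v Warn
from h import *
import pickle
f=pickle.load(open('f6.pkl','rb'))['wrist']
h=cv2.cvtColor(f['img'],cv2.COLOR_RGB2HSV)
for y in(200,204,208,212):print(y,[tuple(map(int,h[y,x])) for x in range(244,274,2)])
print('col258',[(y,tuple(map(int,h[y,258]))) for y in range(190,216,2)])
E
```

```text
200 [(3, 196, 155), (2, 201, 152), (3, 198, 151), (2, 194, 155), (20, 18, 85), (12, 53, 86), (12, 40, 83), (11, 49, 88), (11, 42, 86), (11, 35, 80), (2, 124, 109), (2, 206, 150), (1, 189, 155), (2, 199, 150), (1, 194, 151)]
204 [(13, 37, 172), (17, 29, 178), (19, 25, 176), (11, 48, 74), (10, 47, 82), (9, 48, 91), (2, 40, 82), (5, 54, 85), (11, 50, 87), (9, 52, 83), (11, 43, 83), (2, 183, 134), (2, 199, 151), (3, 203, 151), (3, 208, 151)]
208 [(13, 137, 192), (14, 146, 189), (16, 37, 172), (12, 61, 71), (9, 39, 85), (10, 47, 81), (6, 48, 85), (11, 50, 86), (6, 54, 89), (8, 50, 81), (9, 40, 82), (2, 168, 129), (3, 204, 146), (3, 200, 149), (136, 26, 108)]
212 [(13, 139, 191), (14, 138, 192), (14, 140, 193), (3, 38, 73), (12, 40, 82), (5, 40, 82), (3, 35, 80), (4, 47, 81), (13, 36, 85), (15, 39, 79), (8, 41, 75), (9, 41, 80), (104, 54, 118), (106, 51, 116), (108, 56, 119)]
col258 [(190, (18, 157, 166)), (192, (18, 155, 164)), (194, (17, 159, 162)), (196, (10, 135, 83)), (198, (19, 42, 84)), (200, (11, 49, 88)), (202, (12, 43, 88)), (204, (5, 54, 85)), (206, (11, 50, 81)), (208, (11, 50, 86)), (210, (16, 48, 80)), (212, (4, 47, 81)), (214, (17, 110, 95))]
```

```bash
sed -i 's/grey=(S<75)&(V<170)/grey=(S<75)\&(V<102)/' h.py; python3 - <<'E' 2>&1 | grep -v Warn
from h import *
tz=observe()['tool_pos'][2]-.079
a=align(tz)
f=a['f']
for k in('tip','tcp','top','cx','wd','rows','disc'): print(k,a[k])
print('tip-disc',(a['tip']-a['disc'])[:2]*1e3,'tip-tcp',(a['tip']-a['tcp'])[:2]*1e3)
# copper pixels beyond the barrel end
h=cv2.cvtColor(f['img'],cv2.COLOR_RGB2HSV).astype(int);t=a['top']
for y in range(t-5,t+2):print(y,[tuple(h[y,x]) for x in range(252,266,2)])
Y=Ro.from_euler('xyz',observe()['tool_rot'],degrees=True).as_matrix()
print('tool-frame tip offset mm',Y.T@((a['tip']-a['tcp'])*[1,1,0])*1e3,observe()['tool_pos'],observe()['tool_rot'],observe()['t'])
E
```

```text
tip [ 0.49144053 -0.01481649  0.18132814]
tcp [ 0.49359616 -0.01392013  0.2433323 ]
top 198
cx 257.6
wd 16.2
rows (np.int64(198), np.int64(214))
disc [ 0.49261462 -0.01322228  0.119     ]
tip-disc [-1.17408919 -1.59421145] tip-tcp [-2.15562397 -0.89636605]
193 [(np.int64(19), np.int64(159), np.int64(167)), (np.int64(19), np.int64(160), np.int64(166)), (np.int64(18), np.int64(157), np.int64(167)), (np.int64(19), np.int64(159), np.int64(167)), (np.int64(19), np.int64(157), np.int64(166)), (np.int64(19), np.int64(160), np.int64(164)), (np.int64(10), np.int64(174), np.int64(158))]
194 [(np.int64(16), np.int64(166), np.int64(163)), (np.int64(17), np.int64(166), np.int64(163)), (np.int64(18), np.int64(158), np.int64(168)), (np.int64(18), np.int64(160), np.int64(161)), (np.int64(17), np.int64(159), np.int64(167)), (np.int64(16), np.int64(164), np.int64(163)), (np.int64(1), np.int64(196), np.int64(152))]
195 [(np.int64(5), np.int64(197), np.int64(153)), (np.int64(11), np.int64(175), np.int64(159)), (np.int64(18), np.int64(163), np.int64(152)), (np.int64(17), np.int64(163), np.int64(128)), (n
[... 865 characters left out ...]
p.int64(10), np.int64(37), np.int64(82)), (np.int64(11), np.int64(47), np.int64(87)), (np.int64(13), np.int64(58), np.int64(83)), (np.int64(2), np.int64(171), np.int64(142)), (np.int64(2), np.int64(202), np.int64(154))]
199 [(np.int64(3), np.int64(146), np.int64(122)), (np.int64(8), np.int64(37), np.int64(83)), (np.int64(8), np.int64(44), np.int64(86)), (np.int64(10), np.int64(50), np.int64(92)), (np.int64(9), np.int64(39), np.int64(91)), (np.int64(14), np.int64(39), np.int64(84)), (np.int64(2), np.int64(187), np.int64(146))]
tool-frame tip offset mm [-2.33207267e+00  1.07807772e-01 -1.16038752e-03] [ 0.49362885 -0.01376382  0.24324296] [ 1.79984529e+02 -2.92243226e-02  1.99320522e+01] 21.35
```

```bash
cat >> h.py <<'E'
def fz(n=8):
    F=[];Z=[]
    for _ in range(n): r.hold(.03);o=observe();F.append(o['force'][2]);Z.append(o['tool_pos'][2])
    return np.mean(F),np.std(F),np.mean(Z)
E
python3 - <<'E' 2>&1 | grep -v Warn
from h import *
r.move_l([.4948,-.0123,.212],speed=.08,attitude=[180,0,20]);r.hold(.5)
a=align(observe()['tool_pos'][2]-.079);o=observe()
for k in('tip','tcp','top','cx','wd','rows','disc','dpx'): print(k,a[k])
print('tip-disc',(a['tip']-a['disc'])[:2]*1e3)
f=a['f'];h=cv2.cvtColor(f['img'],cv2.COLOR_RGB2HSV).astype(int);t=a['top']
cv2.imwrite('pics/7.png',cv2.resize(f['img'][150:230,210:310,::-1],(600,480),interpolation=cv2.INTER_CUBIC))
print('disc centre px', proj(f,[.4937,-.0132,.119]),'force',fz(),o['t'],o['tool_pos'])
E
```

```text
tip [ 0.49267874 -0.01313044  0.15015296]
tcp [ 0.4948878  -0.01233167  0.2121545 ]
top 198
cx 257.5
wd 16.0
rows (np.int64(198), np.int64(213))
disc [ 0.49261992 -0.01332004  0.119     ]
dpx ((257.67047119140625, 192.9906463623047), 15.362823486328125)
tip-disc [0.05881661 0.18960003]
disc centre px [[257.97778447 191.78085964]] force (np.float64(-0.9692053525645321), np.float64(0.5402505344463188), np.float64(0.2120069842776825)) 22.4417 [ 0.49484256 -0.01231193  0.212083  ]
```

View pics/7.png

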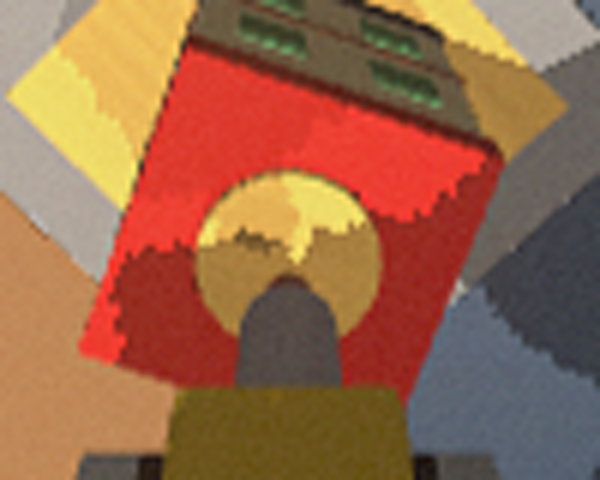

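The enlarged view shows the copper tip edge at (290,275) and the disc centre at (289,258). After the 14 mm of descent left, the disc centre should fall on the tip, so the alignment is good to well under 1 mm. Now I'll press using force feedback.

```bash
python3 - <<'E' 2>&1 | grep -v Warn
from h import *
f0,s0,z0=fz(12);print('base',f0,s0,z0)
xy=[.4948,-.0124]
r.move_l([*xy,.203],speed=.04)
zs=[];Fs=[]
for z in np.arange(.202,.189,-.001):
    r.move_l([*xy,z],speed=.02);F,s,zz=fz(5);F-=f0;zs.append(zz);Fs.append(F);print(round(z,4),round(zz,5),round(F,2),round(s,2))
    if F>2.3: break
print(observe()['t'],observe()['opening'])
print(disc(names=('scene',),guess=np.array([.4937,-.0132,.119]))[0])
E
```

```text
base -0.8583379386315504 0.35584690075719805 0.21198535895804946
0.202 0.2021 -0.07 0.11
0.201 0.20098 0.19 0.56
0.2 0.19997 -0.24 0.35
0.199 0.19897 0.14 0.39
0.198 0.19799 -0.2 0.27
0.197 0.19713 1.32 0.71
0.196 0.19606 1.88 0.19
0.195 0.19506 2.68 0.51
26.8167 0.25003709680464464
{'scene': (array([250. , 160.1]), array([250.1, 158.8]), np.int32(61), array([ 0.498 , -0.0131]))}
```

```bash
python3 - <<'E' 2>&1 | grep -v Warn
from h import *
f0=-.858
r.move_l([.4948,-.0124,.1927],speed=.01);r.hold(.5)
F,s,z=fz(40);o=observe();print('F',F-f0,s,z,o['t'],o['opening'],o['tool_pos'],o['grasp_force'])
f=grab('wrist');w=f['img'][150:230,210:310];sc=grab('scene')['img'][110:230,200:300]
im=np.hstack([cv2.resize(w,(450,360),interpolation=cv2.INTER_CUBIC),cv2.resize(sc,(300,360),interpolation=cv2.INTER_CUBIC)])
cv2.imwrite('pics/8.png',im[:,:,::-1])
E
```

```text
F 3.4936918200759823 0.528916579159425 0.19271670769589916 29.0833 0.25077291914063904 [ 0.49479857 -0.01238921  0.19270973] 43.785799741744995
```

View pics/8.png

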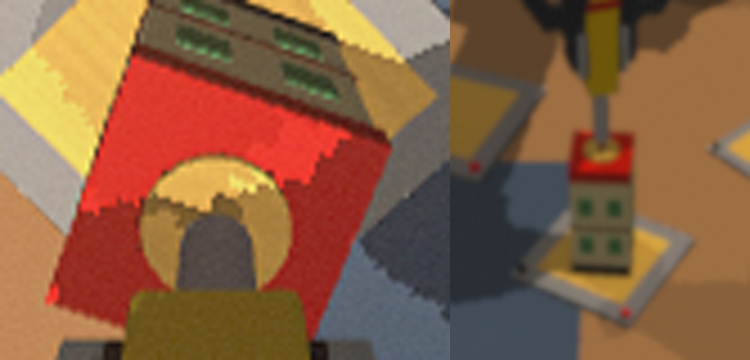

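The final views show the tip on the middle of the disc (217,222 in the wrist crop; 600,152 in the scene crop) and the tower upright on the middle plate. The push is 3.49 N, which is about 5 mm of spring travel.

```bash
python3 -c "
from h import *
print(workorder.close_job())"
```

```text
the job is handed in; nothing more can be done
None
```

I handed the job in at about 29 s with the tower standing released within about 1 mm of the middle of the brass square and the probe still held upright on the middle of its roof contact, pressing at about 3.5 N (spring tip in about 5 mm); the coach, station and paint jar were not touched.

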